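Lock the bayonet test cap on a brake hydraulic unit

TASK

Close the collar on top of the hydraulic unit with the bayonet cap (the one with the grip bar and two lugs, not the round screw cap): find the collar's slots with the lugs, push the cap in against the spring and twist it clockwise to the stop, so that it stays locked in its notches when you let go. Be gentle, never press or twist the cap against the unit with more than 50 N, and leave the other things on the bench where they are.

Things in the scene. Friction and masses are not known exactly. Their poses are not given: they have to be found in the camera images.
- cap: The bayonet cap, grey plastic, upright on the bench, 64 mm high, about 0.14 kg. Origin: centre of its underside, z up along its axis. A round plug of 44 mm diameter (foot chamfered to 39 mm over its lowest 4 mm) to z = 27 mm, a flange of 54 mm diameter from 27 to 32 mm, a flat-sided grip bar on top. A half turn gives the same cap.
- cap_grip (a point): Middle of the cap's grip bar, 48 mm above the cap's origin. The bar is 46 mm long along the cap's x, 14 mm thick along its y, and reaches from z = 32 to 64 mm over the origin. Axes as the cap's.
- cap_lugs (a point): Point on the cap's axis midway between its two lugs, 11 mm above the origin. The lugs stick out of the plug along the cap's +x and -x, in line with the bar: tips 30 mm from the axis, 10 mm wide, from z = 8 to 14 mm over the origin. Axes as the cap's.
- unit: The hydraulic unit, fixed to the bench: aluminium block 120 mm (x) by 100 mm (y) on a black base, top face 65 mm up, a steel collar (84 mm diameter, 34 mm high) on the middle of it. Origin: centre of its underside, z up; a black plug socket sticks out at +y. The collar is clamped at another angle on each unit: its slots' line is within 0.31 rad of the unit's x, not measured: see or feel it.
- mouth (a point): Centre of the collar's mouth, on its top face, 99 mm above the unit's underside; axes as the unit's. Bore 47 mm; roof 8 mm thick with two opposite slots 13.5 mm wide for the lugs. Cap origin 8 mm below the mouth: lugs lie on the roof. 14 mm: lugs in the slots, plug on the spring plate, not locked (4 N). 22 to 27 mm: lugs under the roof (9 to 12 N), free to turn; at 27 mm the flange hits.
- seat (a point): Where the locked cap's origin comes to stand: on the collar's axis, 19 mm below the mouth; axes as the unit's. Pushed in, the cap turns clockwise from above by 0.87 rad (50 degrees) from the slots to a hard stop (the other way is blocked). Let go at the stop, the spring lifts the lugs 3 mm into notches: locked. Turned too little, it stays 22 mm below the mouth or springs back to 14 mm.
- screw_cap: Bystander: the wrong cap: a plain round grey plastic screw cap, 48 mm across and 34 mm high, without lugs or grip bar. Origin: centre of its underside
- connector: Bystander: white plastic plug housing, 75 x 32 mm, 28 mm high, lying on the bench; origin on its underside
- seal: Bystander: copper sealing ring, 48 mm outside, 34 mm inside, 6 mm high, lying flat; origin: centre of its underside
- adapter: Bystander: grey box 75 x 55 mm, 26 mm high, with three metal sockets; origin: centre of its underside
- grease: Bystander: small round jar with a black lid, 54 mm diameter, 60 mm high; origin: centre of its underside
- screwdriver: Bystander: screwdriver with a black handle, lying on the bench, about 0.2 m long

How it is judged:
By the outcome, as a careful person would: the job done as asked, in the order asked, and still so for the second after the job is handed in, with the robot touching nothing.
It also fails if it takes over 69 s, if anything falls off the work surface, if the arm or the gripper's body presses on something with over 40 N, if the wrist force passes 120 N, or if a joint passes its speed limit or range.

ROBOT

A 6-joint arm with a two-finger parallel gripper is mounted at the origin on the work surface. World frame = base frame: x ahead of the robot, y to its left, z up, the work surface at z = 0. Lengths are in m, angles in rad, forces in N, time in s.
With the tool pointing down it reaches from about 0.225 to 0.875 m from the base axis. Payload 3.4 kg.
Tool frame: the origin (TCP) lies at the very end of the fingers, on their centre line; the grasp point (between the pads) lies 19 mm behind it; z points along the fingers, y is the line along which they close (so a half turn about z gives the same grasp; the last joint's range is limited). The gripper opens to 85 mm and grips with 20 to 120 N. Pads are 22 mm wide; open, the fingers measure 114 mm over their backs; the gripper's body (76 mm by 85 mm) begins 54 mm behind the grasp point. The pads swing forward as they close: fully open they stand 13 mm farther back than shut.
Start: joints at [1.207, 0.276, 1.505, -0, 1.361, -0.121], TCP at [0.138, 0.558, 0.231] pointing down, gripper open.
Joint ranges: [-2.89, 2.89], [-0.75, 2.08], [0.22, 2.7], [-1.18, 4.32], [0.11, 2.71], [-2.7, 2.7]. Speed limits (rad/s): [2.57, 2.57, 3.14, 3.14, 3.14, 3.14].

INTERFACE

Orientations are given as a rotation vector (axis times angle).
In Python, from workcell import state, grab_frame, camera_model, hand_in gives the robot as it stands.
- The arm moves only by the tool arm_command, never from a script. Its arguments are lists of equal length, an entry for each row: "rotation": the turn, a rotation vector about the tool's x, y, z in rad, a list of three; "dp": the shift along the tool's x, y, z in mm, a list of three; "gripper": the finger opening in mm, from 0 to 85.4. A call has 1 to 5 rows; each row is the pose to reach, as a shift and turn from the pose commanded when the call began, along the tool's axes at that moment; what a row does not reach only later rows make up. A row lasts 1/12 s, in which the tool goes at most 41.7 mm and 7.16 degrees, less where a joint would pass 70% of its speed; a pose out of reach is approached as far as the arm can. A call with a gripper value outside its range is refused whole. The fingers move at their own pace and stop on an object; "newtons" is the grip in N (left out, the last holds). Time passes only in rows, so rows that repeat a pose let the fingers close. It gives the time, the measured TCP pose, the force, the opening and the grip force at its end, in the units of the state.
- state(): the state, without advancing time (a new reading comes with each control period).
- grab_frame(name): name is "scene" or "side" or "wrist"; returns the picture (480x640x3 uint8, red, green, blue); there is no depth.
- camera_model(name): a dict with "camera_matrix" (3x3 intrinsics, pixels), "rvec" (rotation vector, rad) and "tvec" (3), from world to camera coordinates, as OpenCV has them; the wrist camera has in their place "hand_eye" (4x4, takes a point from camera to tool coordinates, whose origin is the TCP and whose axes are the flange's). Camera axes: x right, y down, z forward; pixel columns grow to the right and rows downward; lengths in m; the calibration is good to about 2 mm. A picture is of the moment at which its call begins: read the wrist's pose just before it. camera_model takes no time and is no camera call.
- hand_in(): hands the job in; it is judged then, once.
The state is a dict: "time_s": time; "joint_positions": joint angles; "dq": joint speeds; "joint_efforts": joint torques, N m; "ee_pos": TCP position; "tcp_rot": TCP orientation; "force": force on the tool from outside, world axes, zero at the start; "wrist_torque": the same for the moment, N m; "gripper_width": opening from 0.0 (shut) to 1.0 (fully open); "grasp_force": force on a finger pad.
Only numpy, scipy, OpenCV 4.12 (cv2) and the standard library are available. Lean on these libraries where they do the work, as an engineer would, in place of code of your own. Each camera call takes 0.05 s, during which the arm holds its last target. There are 200 camera calls.

## Working session

There is one attempt and no reset: what is moved stays moved. The work goes in short steps, Python scripts to look and compute and a tool call to move; the robot and the scene stay as the last step left them, time stands still between calls to the robot, and variables do not carry over. Pictures are saved under pics/ and viewed, at most 10 in all, crops included, and the job is handed in when it is done.

Besides the shell and the picture viewer there is one more tool, called after "Call:" by a JSON object that holds its "op" and its "data". arm_command: Moves the arm, as the interface text tells. Its arguments: {"type":"object","properties":{"rotation":{"type":"array"},"dp":{"type":"array"},"gripper":{"type":"array"},"newtons":{"type":"number"}},"required":["rotation","dp","gripper"]}

```bash
mkdir -p pics; cat > h.py <<'E'
import numpy as np, cv2
from workcell import state, grab_frame, camera_model, hand_in
def save(n,im): cv2.imwrite('pics/'+n+'.png', im[:,:,::-1])
def ray(cam,uv,st=None):
    m=camera_model(cam); K=np.array(m['camera_matrix'])
    d=np.linalg.inv(K)@np.array([uv[0],uv[1],1.])
    if 'hand_eye' in m:
        H=np.array(m['hand_eye']); R=cv2.Rodrigues(np.array(st['tcp_rot'],float))[0]
        return R@H[:3,3]+np.array(st['ee_pos']), R@H[:3,:3]@d
    R=cv2.Rodrigues(np.array(m['rvec'],float))[0]
    return -R.T@np.array(m['tvec']).ravel(), R.T@d
def plane(cam,uv,z,st=None):
    o,d=ray(cam,uv,st); return o+d*(z-o[2])/d[2]
E
python3 - <<'E'
from h import *
s=state(); print(s)
a=grab_frame('scene'); b=grab_frame('side'); c=grab_frame('wrist')
for n,i in zip(('scene','side','wrist'),(a,b,c)): save(n,i)
for n in ('scene','side','wrist'): print(camera_model(n))
E
```

```text
{'time_s': 0.0, 'joint_positions': array([ 1.20700759e+00,  2.76607298e-01,  1.50614876e+00,  2.13699745e-05,
        1.36071040e+00, -1.21023477e-01]), 'dq': array([ 0.00083773,  0.00058228,  0.00130747,  0.00042445, -0.00043827,
       -0.00112774]), 'joint_efforts': array([ 2.43569288e-03, -4.16779697e+01, -2.45802552e+01,  3.39888466e-04,
        1.09830784e-02,  3.29023158e-05]), 'ee_pos': array([0.13804085, 0.55762972, 0.23042648]), 'tcp_rot': array([-3.80348956e-01, -3.11800860e+00,  2.84900899e-03]), 'force': array([-0.13435034,  0.09937094, -0.59121184]), 'wrist_torque': array([ 0.00490958,  0.03017436, -0.00974407]), 'grasp_force': 0.0, 'gripper_width': 0.9995277309206638}
{'camera_matrix': array([[611.33798459,   0.        , 330.59731188],
       [  0.        , 611.33798459, 241.43712895],
       [  0.        ,   0.        ,   1.        ]]), 'rvec': array([ 1.4540086 ,  1.82263611, -0.9548379 ]), 'tvec': array([ 0.13438748, -0.24390254,  1.69674102])}
{'camera_matrix': array([[545.29700328,   0.        , 321.47355487],
       [  0.        , 545.29700328, 239.03598244],
       [  0.        ,   0.        ,   1.        ]]), 'rvec': array([ 2.14877156, -0.47338186,  0.23188904]), 'tvec': array([-0.51488081,  0.19939452,  0.96743791])}
{'camera_matrix': array([[358.486604  ,   0.        , 313.39674008],
       [  0.        , 358.486604  , 241.39828577],
       [  0.        ,   0.        ,   1.        ]]), 'hand_eye': array([[ 1.01441673e-03, -9.58889718e-01, -2.83777167e-01,
         7.28347796e-02],
       [ 9.99999306e-01,  1.14294149e-03, -2.87333974e-04,
         1.29788273e-04],
       [ 5.99862292e-04, -2.83776678e-01,  9.58890211e-01,
        -1.41888939e-01],
       [ 0.00000000e+00,  0.00000000e+00,  0.00000000e+00,
         1.00000000e+00]])}
```

View pics/scene.png

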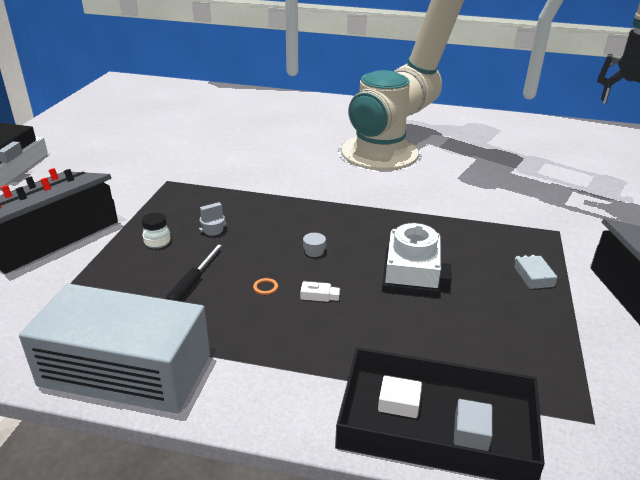

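View pics/side.png

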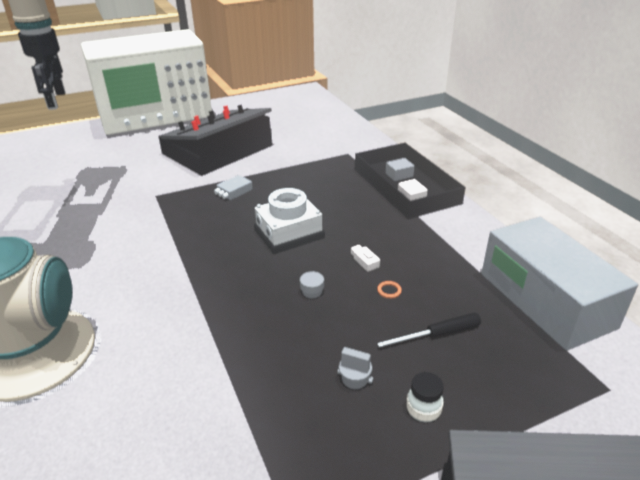

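View pics/wrist.png

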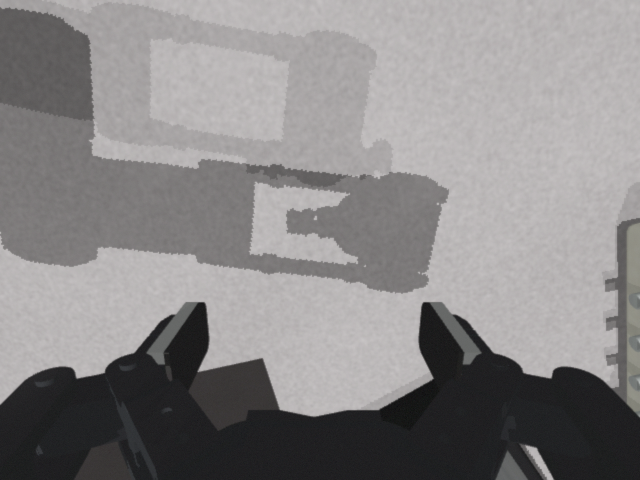

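The scene view shows the cap at (212,220), the collar mouth at about (416,237), and the screw cap at (314,245). In the side view the cap is at (355,368) and the collar at (288,200). The wrist sees only bare bench.

```bash
python3 - <<'E'
from h import *
def tri(p,q):
    o1,d1=ray('scene',p);o2,d2=ray('side',q)
    A=np.stack([d1,-d2],1); t=np.linalg.lstsq(A,o2-o1,rcond=None)[0]
    a=o1+d1*t[0];b=o2+d2*t[1]; return ((a+b)/2).round(4),np.linalg.norm(a-b).round(4)
print('cap',tri((212,222),(355,366)),'mouth',tri((416,236),(288,199)))
print(plane('scene',(212,222),.032),plane('side',(355,366),.032))
R=cv2.Rodrigues(state()['tcp_rot'])[0];print(R.round(3))
a=cv2.imread('pics/scene.png');b=cv2.imread('pics/side.png')
f=lambda i,x,y:cv2.resize(i[y-35:y+35,x-45:x+45],None,fx=4,fy=4,interpolation=cv2.INTER_CUBIC)
m=np.vstack([np.hstack([f(a,212,222),f(b,355,366)]),np.hstack([f(a,416,246),f(b,288,210)])])
cv2.imwrite('pics/crop.png',m)
E
```

```text
cap (array([ 0.4932, -0.2949,  0.0275]), np.float64(0.002)) mouth (array([0.5501, 0.1435, 0.0951]), np.float64(0.0043))
[ 0.5009648 -0.2924083  0.032    ] [ 0.49082014 -0.29732652  0.032     ]
[[-0.971  0.24  -0.   ]
 [ 0.24   0.971 -0.001]
 [ 0.    -0.001 -1.   ]]
```

View pics/crop.png

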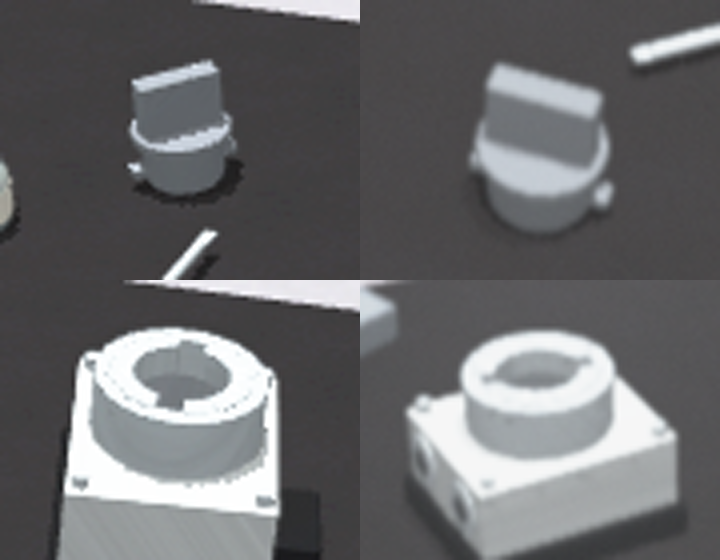

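The crops show the bar upright, and the collar slots close to the line across its mouth. Next I go above the collar to look with the wrist camera.

Call:
{"op": "arm_command", "data": {"rotation": [[0,0,0],[0,0,0],[0,0,0],[0,0,0],[0,0,0]], "dp": [[-34,-20,2],[-68,-41,4],[-102,-62,6],[-136,-83,8],[-170,-104,9]], "gripper": [85,85,85,85,85]}}

```text
time_s: 0.57
ee_pos: [0.2788, 0.4147, 0.2218]
tcp_rot: [-0.379, -3.118, 0.001]
force: [0.7, -0.2, -0.7]
gripper_width: 0.994
grasp_force: 0.0
```

Call:
{"op": "arm_command", "data": {"rotation": [[0,0,0],[0,0,0],[0,0,0],[0,0,0],[0,0,0]], "dp": [[-34,-20,2],[-68,-41,4],[-102,-62,6],[-136,-83,8],[-170,-104,9]], "gripper": [85,85,85,85,85]}}

```text
time_s: 0.98
ee_pos: [0.419, 0.2728, 0.213]
tcp_rot: [-0.38, -3.118, 0.0]
force: [0.3, -0.1, 0.7]
gripper_width: 0.993
grasp_force: 0.0
```

Call:
{"op": "arm_command", "data": {"rotation": [[0,0,0],[0,0,0],[0,0,0],[0,0,0],[0,0,0]], "dp": [[-34,-20,2],[-68,-41,4],[-102,-62,6],[-136,-83,8],[-159,-95,8]], "gripper": [85,85,85,85,85]}}

```text
time_s: 1.4
ee_pos: [0.5518, 0.1408, 0.2045]
tcp_rot: [0.384, 3.118, -0.002]
force: [-0.3, 0.7, -0.8]
gripper_width: 0.995
grasp_force: 0.0
```

Call:
{"op": "arm_command", "data": {"rotation": [[0,0,0],[0,0,0]], "dp": [[0,0,0],[0,0,0]], "gripper": [85,85]}}

```text
time_s: 1.57
ee_pos: [0.5504, 0.1429, 0.2045]
tcp_rot: [-0.385, -3.116, -0.0]
force: [-0.1, 1.0, -0.7]
gripper_width: 0.999
grasp_force: 0.0
```

```bash
python3 - <<'E'
from h import *
s=state();c=grab_frame('wrist');save('w1',c);np.save('w1.npy',np.r_[s['ee_pos'],s['tcp_rot']]);print(s['ee_pos'],s['tcp_rot'],s['dq'].round(3))
E
```

```text
[0.55035671 0.14291937 0.20451634] [-3.84660401e-01 -3.11640721e+00 -2.22764608e-05] [ 0.038 -0.024  0.029  0.014  0.014  0.002]
```

View pics/w1.png

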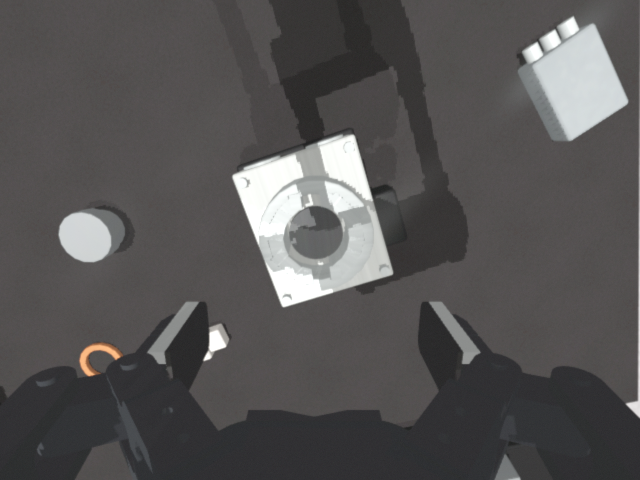

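The wrist view shows the collar centred near (318,235), with the gripper's shadow over it. I'll enlarge the mouth and measure the slots.

```bash
python3 - <<'E'
import cv2
a=cv2.imread('pics/w1.png')[170:295,245:390]
g=cv2.createCLAHE(3,(4,4)).apply(cv2.cvtColor(a,cv2.COLOR_BGR2GRAY))
cv2.imwrite('pics/w1c.png',cv2.resize(a,None,fx=4.8,fy=4.8,interpolation=cv2.INTER_CUBIC))
E
```

```text
(no output)
```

View pics/w1c.png

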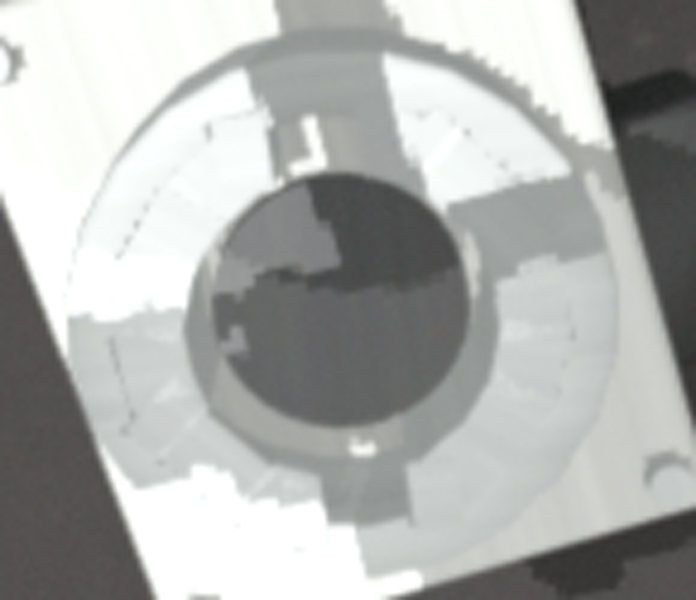

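The crop shows the lower slot's outer edge centred at about (370,523), the upper slot's at about (312,112), and the rim centre at about (342,314). Next I cast these to the plane and check them against the four screws.

```bash
python3 - <<'E'
from h import *
v=np.load('w1.npy');s=dict(ee_pos=v[:3],tcp_rot=v[3:])
P=lambda p,z:plane('wrist',(245+p[0]/4.8,170+p[1]/4.8),z,s)[:2]
c=P((342,315),.099);b=P((370,523),.099);t=P((312,112),.099)
print('rim c',c,'slots mid',(b+t)/2,np.linalg.norm(b-t))
for d in (b-t,b-c,c-t): print(np.arctan2(d[1],d[0]))
S=[plane('wrist',p,.065,s)[:2] for p in ((246.5,182.5),(349,147),(383.5,268.5),(287,298))]
print('screws',np.mean(S,0)); e=S[1]-S[0]; print(np.arctan2(e[1],e[0]),[np.linalg.norm(S[i]-S[i-1]) for i in range(4)])
# rough cap bar direction
for cam,o,pts in(('scene',(167,187),((135,92),(218,73))),('side',(220,331),((487,85),(600,115)))):
    # crop: x offset
    x=[plane(cam,(o[0]+(p[0]-(360 if cam=='side' else 0))/4+(90 if 0 else 0)+(0 if cam=='scene' else 90),o[1]+p[1]/4),.064)[:2] for p in pts]
    d=x[1]-x[0];print(cam,np.mean(x,0),np.arctan2(d[1],d[0]),np.linalg.norm(d))
E
```

```text
rim c [0.54689301 0.14592625] slots mid [0.54835215 0.14556775] 0.06436920171396836
-0.10742276140578194
-0.11336176640968285
-0.10090752265461331
screws [0.54919858 0.14600589]
1.6523943623584334 [np.float64(0.10293621905048449), np.float64(0.0837028731766925), np.float64(0.1033526748841719), np.float64(0.08571588431972597)]
scene [ 0.49454294 -0.29393385] 2.2729526821493824 0.046078833833663214
side [ 0.48769056 -0.30411578] -0.7800549674806772 0.046961651812626785
```

The mouth is at about (0.548, 0.146), with the slots' line at about -0.107 rad. The cap is near (0.493, -0.297) with its bar at about 2.32 rad. I now go above the cap.

Call:
{"op": "arm_command", "data": {"rotation": [[0,0,0],[0,0,0],[0,0,0],[0,0,0],[0,0,0]], "dp": [[-5,-40,0],[-10,-80,0],[-15,-120,0],[-20,-160,0],[-25,-200,0]], "gripper": [85,85,85,85,85]}}

```text
time_s: 2.03
ee_pos: [0.5245, -0.0557, 0.2055]
tcp_rot: [-0.376, -3.119, -0.001]
force: [0.8, 1.1, 0.5]
gripper_width: 0.996
grasp_force: 0.0
```

Call:
{"op": "arm_command", "data": {"rotation": [[0,0,0],[0,0,0],[0,0,0],[0,0,0],[0,0,0]], "dp": [[-5,-40,0],[-10,-80,0],[-15,-120,0],[-20,-160,0],[-25,-200,0]], "gripper": [85,85,85,85,85]}}

```text
time_s: 2.45
ee_pos: [0.5014, -0.2559, 0.2056]
tcp_rot: [0.377, 3.119, 0.001]
force: [0.5, -1.0, 0.4]
gripper_width: 0.996
grasp_force: 0.0
```

Call:
{"op": "arm_command", "data": {"rotation": [[0,0,0.11],[0,0,0.22],[0,0,0.33],[0,0,0.44],[0,0,0.57]], "dp": [[0,-35,5],[-2,-41,10],[-2,-41,15],[-2,-41,20],[-2,-41,20]], "gripper": [85,85,85,85,85]}}

```text
time_s: 2.87
ee_pos: [0.4935, -0.2944, 0.1842]
tcp_rot: [-1.24, -2.883, -0.002]
force: [-0.3, 0.5, -0.5]
gripper_width: 0.996
grasp_force: 0.0
```

Call:
{"op": "arm_command", "data": {"rotation": [[0,0,0],[0,0,0],[0,0,0]], "dp": [[0,0,0],[0,0,0],[0,0,0]], "gripper": [85,85,85]}}

```text
time_s: 3.12
ee_pos: [0.4944, -0.2954, 0.1856]
tcp_rot: [1.229, 2.891, 0.0]
force: [0.9, -0.2, 0.8]
gripper_width: 0.996
grasp_force: 0.0
```

```bash
python3 - <<'E'
from h import *
s=state();c=grab_frame('wrist');save('w2',c);np.save('w2.npy',np.r_[s['ee_pos'],s['tcp_rot']]);print(s['ee_pos'],s['tcp_rot'],s['joint_positions'].round(3))
p=camera_model('wrist');K=np.array(p['camera_matrix']);
save('w2c',cv2.resize(c[150:330,210:420],None,fx=3.3,fy=3.3,interpolation=cv2.INTER_CUBIC))
E
```

```text
[ 0.4944242  -0.2954064   0.18560196] [1.22886826e+00 2.89096565e+00 3.70745209e-04] [-0.66   0.306  1.578  0.     1.257 -1.427]
```

View pics/w2c.png

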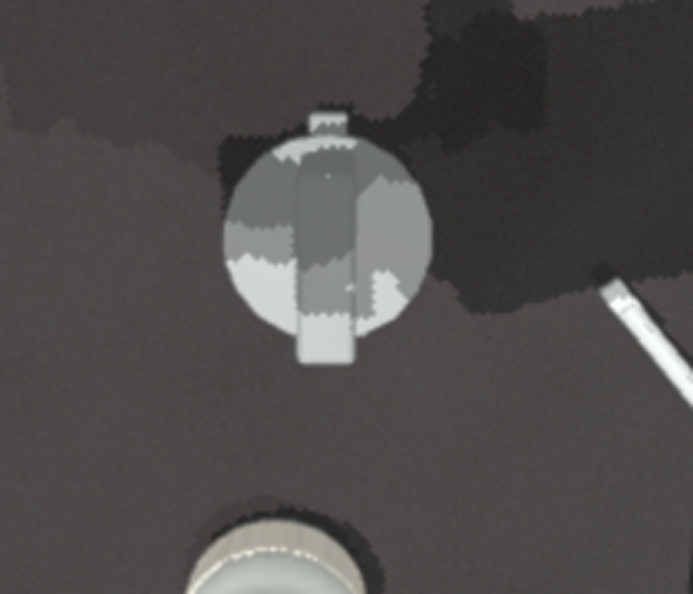

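The cap is seen from above with its bar nearly aligned to the tool; the bar's top face runs from (326,178) to (326,363) in the crop.

```bash
python3 - <<'E'
from h import *
v=np.load('w2.npy');s=dict(ee_pos=v[:3],tcp_rot=v[3:])
P=lambda p:plane('wrist',(210+p[0]/3.3,150+p[1]/3.3),.064,s)
a,b=P((326,176)),P((326,363));m=(a+b)/2;R=cv2.Rodrigues(v[3:])[0]
print(a,b,m,np.linalg.norm(a-b),'tool dir',R.T@(a-b),'shift mm',R.T@(m-v[:3])*1000)
f=plane('wrist',(210+327/3.3,150+236/3.3),.032,s);print('flange c',f,R.T@(f-v[:3])*1000); print(R.round(3))
E
```

```text
[ 0.47494874 -0.28054405  0.064     ] [ 0.50582189 -0.3127486   0.064     ] [ 0.49038531 -0.29664633  0.064     ] 0.0446126030728451 tool dir [ 4.46124471e-02  1.17738888e-04 -7.63487400e-06] shift mm [  1.93082375  -3.80866749 121.60038388]
flange c [ 0.4896933  -0.29612811  0.032     ] [  2.78967717  -3.95788423 153.60018918]
[[-0.694  0.72   0.   ]
 [ 0.72   0.694  0.   ]
 [-0.     0.    -1.   ]]
```

Call:
{"op": "arm_command", "data": {"rotation": [[0,0,0],[0,0,0],[0,0,0],[0,0,0],[0,0,0]], "dp": [[2.4,-3.9,40],[2.4,-3.9,80],[2.4,-3.9,115],[2.4,-3.9,140],[2.4,-3.9,149]], "gripper": [85,85,85,85,85]}}

```text
time_s: 3.58
ee_pos: [0.4875, -0.2953, 0.0326]
tcp_rot: [-1.229, -2.883, -0.003]
force: [0.1, -0.4, 0.4]
gripper_width: 0.994
grasp_force: 0.0
```

Call:
{"op": "arm_command", "data": {"rotation": [[0,0,0],[0,0,0],[0,0,0],[0,0,0],[0,0,0]], "dp": [[0,0,0],[0,0,0],[0,0,0],[0,0,0],[0,0,0]], "gripper": [60,40,25,12,10], "newtons": 60}}

```text
time_s: 4.0
ee_pos: [0.4908, -0.2982, 0.038]
tcp_rot: [1.233, 2.886, -0.001]
force: [-0.5, -0.7, 0.6]
gripper_width: 0.293
grasp_force: 0.0
```

Call:
{"op": "arm_command", "data": {"rotation": [[0,0,0],[0,0,0],[0,0,0],[0,0,0],[0,0,0]], "dp": [[0,0,0],[0,0,0],[0,0,0],[0,0,0],[0,0,0]], "gripper": [5,5,5,5,5]}}

```text
time_s: 4.42
ee_pos: [0.4905, -0.2979, 0.0376]
tcp_rot: [1.234, 2.887, -0.001]
force: [-0.3, 0.5, 6.7]
gripper_width: 0.154
grasp_force: 60.0
```

The cap is gripped (13 mm opening). Next I lift it and carry it over the mouth.

Call:
{"op": "arm_command", "data": {"rotation": [[0,0,0],[0,0,0],[0,0,0],[0,0,0],[0,0,0]], "dp": [[0,0,-15],[0,0,-45],[0,0,-85],[0,0,-115],[0,0,-125]], "gripper": [5,5,5,5,5], "newtons": 90}}

```text
time_s: 4.83
ee_pos: [0.4918, -0.299, 0.1661]
tcp_rot: [1.231, 2.881, -0.003]
force: [1.0, 0.2, -1.2]
gripper_width: 0.144
grasp_force: 88.0
```

Call:
{"op": "arm_command", "data": {"rotation": [[0,0,0],[0,0,0],[0,0,0],[0,0,0],[0,0,0]], "dp": [[15,20,-10],[38,48,-20],[63,80,-25],[88,111,-25],[113,142,-25]], "gripper": [5,5,5,5,5]}}

```text
time_s: 5.25
ee_pos: [0.5137, -0.116, 0.1856]
tcp_rot: [-1.236, -2.887, -0.0]
force: [0.7, 0.1, -1.2]
gripper_width: 0.143
grasp_force: 88.0
```

Call:
{"op": "arm_command", "data": {"rotation": [[0,0,0],[0,0,0],[0,0,0],[0,0,0],[0,0,0]], "dp": [[25,31,0],[50,62,0],[75,94,0],[100,125,0],[125,157,0]], "gripper": [5,5,5,5,5]}}

```text
time_s: 5.67
ee_pos: [0.5403, 0.0831, 0.1851]
tcp_rot: [-1.234, -2.887, 0.002]
force: [0.4, 0.5, -1.1]
gripper_width: 0.143
grasp_force: 88.0
```

Call:
{"op": "arm_command", "data": {"rotation": [[0,0,-0.1],[0,0,-0.22],[0,0,-0.34],[0,0,-0.46],[0,0,-0.58]], "dp": [[20,25,0],[32,40,0],[38,48,0],[41,51,0],[41,51,0]], "gripper": [5,5,5,5,5]}}

```text
time_s: 6.08
ee_pos: [0.5489, 0.1476, 0.1847]
tcp_rot: [-0.344, -3.12, 0.0]
force: [-0.3, -0.5, -1.5]
gripper_width: 0.147
grasp_force: 88.1
```

Call:
{"op": "arm_command", "data": {"rotation": [[0,0,-0.08],[0,0,-0.12],[0,0,-0.12],[0,0,-0.12],[0,0,-0.12]], "dp": [[0,0,0],[0,0,0],[0,0,0],[0,0,0],[0,0,0]], "gripper": [5,5,5,5,5]}}

```text
time_s: 6.5
ee_pos: [0.5494, 0.1459, 0.1856]
tcp_rot: [-0.171, -3.136, 0.0]
force: [0.6, 0.2, -1.6]
gripper_width: 0.145
grasp_force: 88.1
```

```bash
python3 - <<'E'
from h import *
s=state();print(s['ee_pos'],s['tcp_rot'],s['force'],s['joint_positions'].round(3));r=s['tcp_rot'];R=cv2.Rodrigues(r)[0];print(R.round(3),np.arctan2(R[1,0],R[0,0]))
c=grab_frame('wrist');save('w3',c);np.save('w3.npy',np.r_[s['ee_pos'],s['tcp_rot']])
d=np.array([.5485,.1458])-s['ee_pos'][:2];print(R[:2,:2].T@d*1000)
E
```

```text
[0.54944696 0.14594987 0.18556484] [-1.70807275e-01 -3.13555093e+00  2.97370991e-04] [ 0.63661122  0.2335903  -1.60915449] [ 0.137  0.296  1.593  0.     1.254 -1.325]
[[-0.994  0.109 -0.001]
 [ 0.109  0.994 -0.   ]
 [ 0.001 -0.    -1.   ]] 3.0327512339059033
[ 0.92507185 -0.2518501 ]
```

View pics/w3.png

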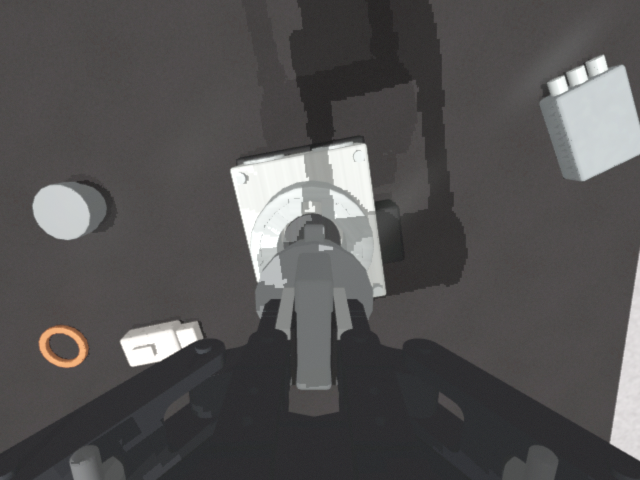

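The cap is held square over the collar: flange far edge at (314,242), front lug tip at about (314,224), pointing at the far slot near (312,207).

```bash
python3 - <<'E'
from h import *
v=np.load('w3.npy');s=dict(ee_pos=v[:3],tcp_rot=v[3:]);R=cv2.Rodrigues(v[3:])[0]
T=lambda p,z:R.T@(plane('wrist',p,z,s)-v[:3])*1000
im=cv2.imread('pics/w3.png');print(im[205:260:1,314].mean(1).round().tolist())
print(im[288,245:385].mean(1).round().tolist())
z0=v[2]-.0376
for p,h in(((314,242),.032),((314,224),.014),((256,290),.032),((372,290),.032)):print(p,T(p,z0+h))
cv2.imwrite('pics/w3c.png',cv2.resize(im[170:320,230:400],None,fx=4,fy=4,interpolation=cv2.INTER_CUBIC))
E
```

```text
[184.0, 232.0, 236.0, 236.0, 234.0, 234.0, 226.0, 168.0, 116.0, 75.0, 72.0, 72.0, 72.0, 73.0, 73.0, 72.0, 71.0, 72.0, 77.0, 92.0, 104.0, 108.0, 112.0, 114.0, 115.0, 117.0, 115.0, 115.0, 116.0, 116.0, 114.0, 114.0, 116.0, 114.0, 114.0, 112.0, 107.0, 107.0, 109.0, 114.0, 114.0, 114.0, 114.0, 114.0, 114.0, 114.0, 115.0, 112.0, 108.0, 106.0, 106.0, 106.0, 105.0, 106.0, 105.0]
[79.0, 76.0, 78.0, 78.0, 78.0, 77.0, 78.0, 76.0, 77.0, 77.0, 82.0, 105.0, 113.0, 114.0, 114.0, 114.0, 115.0, 114.0, 114.0, 113.0, 114.0, 115.0, 114.0, 115.0, 114.0, 114.0, 115.0, 113.0, 115.0, 117.0, 126.0, 126.0, 126.0, 126.0, 125.0, 127.0, 127.0, 128.0, 136.0, 133.0, 133.0, 133.0, 134.0, 133.0, 132.0, 134.0, 133.0, 134.0, 131.0, 119.0, 109.0, 113.0, 111.0, 113.0, 114.0, 115.0, 114.0, 114.0, 116.0, 114.0, 114.0, 115.0, 115.0, 115.0, 115.0, 115.0, 115.0, 114.0, 115.0, 115.0, 115.0, 115.0, 115.0, 114.0, 115.0, 115.0, 116.0, 115.0, 115.0, 114.0, 115.0, 115.0, 115.0, 114.0, 112.0, 111.0, 111.0, 112.0, 122.0, 131.0, 133.0, 133.0, 132.0, 133.0, 133.0, 133.0, 133.0, 134.0, 133.0, 124.0, 115.0, 114.0, 114.0, 114.0, 114.0, 113.0, 113.0, 114.0, 114.0, 114.0, 115.0, 114.0, 114.0, 114.0, 114.0, 113.0, 113.0, 114.0, 114.0, 113.0, 115.0, 114.0, 114.0, 114.0, 115.0, 113.0, 117.0, 128.0, 148.0, 172.0, 187.0, 190.0, 191.0, 191.0, 192.0, 193.0, 190.0, 183.0, 189.0, 175.0]
(314, 242) [28.8949863   0.43373955  5.63977949]
(314, 224) [32.45088246  0.4463621  23.64470277]
(256, 290) [  6.48112021 -25.46297933   5.61569714]
(372, 290) [ 6.55423958 26.38912443  5.60206361]
```

View pics/w3c.png

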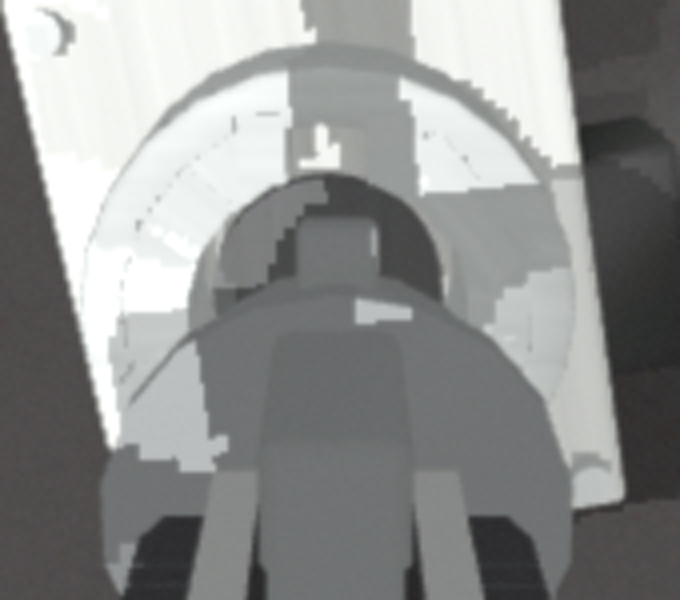

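Call:
{"op": "arm_command", "data": {"rotation": [[0,0,-0.015],[0,0,-0.015],[0,0,-0.015],[0,0,-0.015],[0,0,-0.015]], "dp": [[-0.9,-0.9,12],[-0.9,-0.9,27],[-0.9,-0.9,40],[-0.9,-0.9,45],[-0.9,-0.9,45]], "gripper": [5,5,5,5,5]}}

```text
time_s: 6.97
ee_pos: [0.5496, 0.1449, 0.1399]
tcp_rot: [-0.146, -3.135, 0.001]
force: [0.2, 0.0, -1.7]
gripper_width: 0.145
grasp_force: 88.1
```

Call:
{"op": "arm_command", "data": {"rotation": [[0,0,0],[0,0,0],[0,0,0],[0,0,0],[0,0,0]], "dp": [[0,0,1],[0,0,2],[0,0,3],[0,0,4],[0,0,5]], "gripper": [5,5,5,5,5]}}

```text
time_s: 7.38
ee_pos: [0.551, 0.1452, 0.1367]
tcp_rot: [0.146, 3.137, 0.0]
force: [-0.5, 0.1, -1.8]
gripper_width: 0.147
grasp_force: 88.1
```

Call:
{"op": "arm_command", "data": {"rotation": [[0,0,0],[0,0,0],[0,0,0],[0,0,0]], "dp": [[0,0,1],[0,0,2],[0,0,3],[0,0,3]], "gripper": [5,5,5,5]}}

```text
time_s: 7.72
ee_pos: [0.5505, 0.1451, 0.133]
tcp_rot: [-0.146, -3.138, -0.0]
force: [-0.1, 1.0, -1.7]
gripper_width: 0.142
grasp_force: 88.1
```

Call:
{"op": "arm_command", "data": {"rotation": [[0,0,0],[0,0,0],[0,0,0],[0,0,0],[0,0,0]], "dp": [[0,0,0.7],[0,0,1.4],[0,0,2],[0,0,2],[0,0,2]], "gripper": [5,5,5,5,5]}}

```text
time_s: 8.13
ee_pos: [0.5507, 0.1451, 0.1313]
tcp_rot: [-0.146, -3.138, -0.0]
force: [1.4, -0.4, -2.2]
gripper_width: 0.145
grasp_force: 88.1
```

Call:
{"op": "arm_command", "data": {"rotation": [[0,0,0],[0,0,0],[0,0,0],[0,0,0],[0,0,0]], "dp": [[0,0,0.7],[0,0,1.4],[0,0,2],[0,0,2],[0,0,2]], "gripper": [5,5,5,5,5]}}

```text
time_s: 8.55
ee_pos: [0.5507, 0.1451, 0.1293]
tcp_rot: [-0.146, -3.138, -0.0]
force: [-0.0, -0.5, -2.0]
gripper_width: 0.145
grasp_force: 88.1
```

Call:
{"op": "arm_command", "data": {"rotation": [[0,0,0],[0,0,0],[0,0,0],[0,0,0],[0,0,0]], "dp": [[0,0,0.7],[0,0,1.4],[0,0,2],[0,0,2],[0,0,2]], "gripper": [5,5,5,5,5]}}

```text
time_s: 8.97
ee_pos: [0.5506, 0.1451, 0.1272]
tcp_rot: [-0.146, -3.138, -0.0]
force: [0.2, 0.2, -1.8]
gripper_width: 0.142
grasp_force: 88.1
```

Call:
{"op": "arm_command", "data": {"rotation": [[0,0,0],[0,0,0],[0,0,0],[0,0,0],[0,0,0]], "dp": [[0,0,0.4],[0,0,0.8],[0,0,1],[0,0,1],[0,0,1]], "gripper": [5,5,5,5,5]}}

```text
time_s: 9.38
ee_pos: [0.5507, 0.1451, 0.1263]
tcp_rot: [0.146, 3.138, 0.0]
force: [0.0, -0.3, -1.8]
gripper_width: 0.147
grasp_force: 88.1
```

Call:
{"op": "arm_command", "data": {"rotation": [[0,0,0],[0,0,0],[0,0,0],[0,0,0],[0,0,0]], "dp": [[0,0,0.7],[0,0,1.4],[0,0,2],[0,0,2],[0,0,2]], "gripper": [5,5,5,5,5]}}

```text
time_s: 9.8
ee_pos: [0.5507, 0.1451, 0.1242]
tcp_rot: [-0.146, -3.138, -0.0]
force: [0.5, -0.9, -1.2]
gripper_width: 0.146
grasp_force: 88.1
```

Call:
{"op": "arm_command", "data": {"rotation": [[0,0,0],[0,0,0],[0,0,0],[0,0,0],[0,0,0]], "dp": [[0,0,0.7],[0,0,1.4],[0,0,2],[0,0,2],[0,0,2]], "gripper": [5,5,5,5,5]}}

```text
time_s: 10.22
ee_pos: [0.5508, 0.1451, 0.1226]
tcp_rot: [0.146, 3.138, 0.0]
force: [-0.9, -0.7, 2.0]
gripper_width: 0.143
grasp_force: 88.7
```

Call:
{"op": "arm_command", "data": {"rotation": [[0,0,0],[0,0,0],[0,0,0],[0,0,0],[0,0,0]], "dp": [[0,0,0.7],[0,0,1.4],[0,0,2],[0,0,2],[0,0,2]], "gripper": [5,5,5,5,5]}}

```text
time_s: 10.63
ee_pos: [0.5508, 0.1452, 0.1205]
tcp_rot: [0.146, 3.138, 0.0]
force: [-1.1, -0.9, 3.5]
gripper_width: 0.146
grasp_force: 88.9
```

The lugs are in the slots and the spring is engaged. Next I press to 24–25 mm.

Call:
{"op": "arm_command", "data": {"rotation": [[0,0,0],[0,0,0],[0,0,0],[0,0,0],[0,0,0]], "dp": [[0,0,1],[0,0,2],[0,0,3],[0,0,4],[0,0,4]], "gripper": [5,5,5,5,5]}}

```text
time_s: 11.05
ee_pos: [0.5508, 0.1451, 0.1164]
tcp_rot: [0.146, 3.138, 0.0]
force: [-1.8, -0.1, 5.6]
gripper_width: 0.144
grasp_force: 89.3
```

Call:
{"op": "arm_command", "data": {"rotation": [[0,0,0],[0,0,0],[0,0,0],[0,0,0],[0,0,0]], "dp": [[0,0,1],[0,0,2],[0,0,3],[0,0,4],[0,0,4.5]], "gripper": [5,5,5,5,5]}}

```text
time_s: 11.47
ee_pos: [0.5508, 0.1452, 0.1124]
tcp_rot: [0.146, 3.138, 0.0]
force: [-3.0, 0.4, 7.6]
gripper_width: 0.146
grasp_force: 89.6
```

Call:
{"op": "arm_command", "data": {"rotation": [[0,0,0],[0,0,0]], "dp": [[0,0,0],[0,0,0]], "gripper": [5,5]}}

```text
time_s: 11.63
ee_pos: [0.5508, 0.1452, 0.1125]
tcp_rot: [0.146, 3.138, 0.0]
force: [-2.3, 0.5, 8.1]
gripper_width: 0.148
grasp_force: 89.6
```

Call:
{"op": "arm_command", "data": {"rotation": [[0,0,0],[0,0,0.06],[0,0,0.12],[0,0,0.18],[0,0,0.2]], "dp": [[0.5,0,0.8],[0.5,-0.1,0.8],[0.55,-0.25,0.8],[0.6,-0.4,0.8],[0.6,-0.45,0.8]], "gripper": [5,5,5,5,5]}}

```text
time_s: 12.05
ee_pos: [0.5514, 0.1448, 0.1121]
tcp_rot: [0.461, 3.104, 0.001]
force: [-1.5, -0.5, 8.9]
gripper_width: 0.148
grasp_force: 89.6
```

```bash
python3 - <<'E'
from h import *
s=state();print(s['ee_pos'],2*np.arctan2(*s['tcp_rot'][1::-1])%(2*np.pi),s['force'],s['wrist_torque'])
E
```

```text
[0.55142122 0.14483151 0.11213798] 2.84684289053658 [-1.50677906 -0.51562808  8.92943752] [-0.0889919   0.16314188  0.11487585]
```

Call:
{"op": "arm_command", "data": {"rotation": [[0,0,0.06],[0,0,0.12],[0,0,0.18],[0,0,0.24],[0,0,0.3]], "dp": [[0,-0.15,0],[0,-0.3,0],[0.1,-0.4,0],[0.15,-0.55,0],[0.2,-0.7,0]], "gripper": [5,5,5,5,5]}}

```text
time_s: 12.47
ee_pos: [0.5515, 0.1442, 0.1123]
tcp_rot: [0.92, 3.0, 0.003]
force: [0.4, 0.9, 8.5]
gripper_width: 0.144
grasp_force: 89.6
```

```bash
python3 - <<'E'
from h import *
s=state();print(s['ee_pos'],2*np.arctan2(*s['tcp_rot'][1::-1])%(2*np.pi),s['force'],s['wrist_torque'])
E
```

```text
[0.5514723  0.14420259 0.11227856] 2.546257609347251 [0.39280958 0.89011063 8.50499575] [-0.15311245  0.05229932  0.07720276]
```

Call:
{"op": "arm_command", "data": {"rotation": [[0,0,0.06],[0,0,0.12],[0,0,0.18],[0,0,0.24],[0,0,0.3]], "dp": [[0,-0.15,0],[0,-0.3,0],[0.1,-0.4,0],[0.15,-0.55,0],[0.2,-0.7,0]], "gripper": [5,5,5,5,5]}}

```text
time_s: 12.88
ee_pos: [0.5513, 0.1436, 0.1124]
tcp_rot: [1.358, 2.828, 0.004]
force: [-0.3, -0.6, 7.9]
gripper_width: 0.146
grasp_force: 89.6
```

Call:
{"op": "arm_command", "data": {"rotation": [[0,0,0.015],[0,0,0.03],[0,0,0.03]], "dp": [[0,0,0],[0,0,0],[0,0,0]], "gripper": [5,5,5]}}

```text
time_s: 13.13
ee_pos: [0.5512, 0.1436, 0.1124]
tcp_rot: [1.397, 2.809, 0.004]
force: [-0.3, 0.1, 8.9]
gripper_width: 0.145
grasp_force: 89.6
```

```bash
cat > p.py <<'E'
from h import *
s=state();print(s['ee_pos'],2*np.arctan2(*s['tcp_rot'][1::-1])%(2*np.pi),s['force'],s['wrist_torque'])
E
python3 p.py
```

```text
[0.55124542 0.14360269 0.11237437] 2.218642818474865 [-0.28666467  0.0942065   8.89858192] [-0.1677426   0.04607181  0.04518608]
```

Call:
{"op": "arm_command", "data": {"rotation": [[0,0,0.015],[0,0,0.03],[0,0,0.03]], "dp": [[0,0,0],[0,0,0],[0,0,0]], "gripper": [5,5,5]}}

```text
time_s: 13.38
ee_pos: [0.5512, 0.1436, 0.1123]
tcp_rot: [1.439, 2.788, 0.004]
force: [-0.4, 0.1, 7.9]
gripper_width: 0.144
grasp_force: 89.6
```

```bash
python3 p.py
```

```text
[0.55118409 0.14359637 0.11234583] 2.1886721006272767 [-0.3516206   0.14827738  7.92243114] [-0.13456975  0.02847875  0.02971967]
```

Call:
{"op": "arm_command", "data": {"rotation": [[0,0,0.01],[0,0,0.02],[0,0,0.02]], "dp": [[0,0,0],[0,0,0],[0,0,0]], "gripper": [5,5,5]}}

```text
time_s: 13.63
ee_pos: [0.5512, 0.1436, 0.1123]
tcp_rot: [1.467, 2.774, 0.004]
force: [0.6, -0.4, 8.8]
gripper_width: 0.144
grasp_force: 89.6
```

```bash
python3 p.py
```

```text
[0.55115953 0.14357214 0.1123433 ] 2.1688114473742086 [ 0.64400873 -0.40652269  8.83359461] [-0.21963691  0.04460008  0.01799834]
```

Call:
{"op": "arm_command", "data": {"rotation": [[0,0,0.01],[0,0,0.02],[0,0,0.02]], "dp": [[0,0,0],[0,0,0],[0,0,0]], "gripper": [5,5,5]}}

```text
time_s: 13.88
ee_pos: [0.5512, 0.1435, 0.1123]
tcp_rot: [1.494, 2.759, 0.004]
force: [0.8, -0.2, 8.4]
gripper_width: 0.148
grasp_force: 89.6
```

```bash
python3 p.py
```

```text
[0.55117105 0.14351596 0.11231896] 2.1487660118499456 [ 0.81798796 -0.2428565   8.42151062] [-0.22678445 -0.01841655  0.06215364]
```

Call:
{"op": "arm_command", "data": {"rotation": [[0,0,0.01],[0,0,0.02],[0,0,0.02]], "dp": [[0,0,0],[0,0,0],[0,0,0]], "gripper": [5,5,5]}}

```text
time_s: 14.13
ee_pos: [0.5511, 0.1435, 0.1123]
tcp_rot: [1.522, 2.744, 0.004]
force: [0.3, -0.3, 8.1]
gripper_width: 0.147
grasp_force: 89.6
```

```bash
python3 p.py
```

```text
[0.55114337 0.14350475 0.11233503] 2.128963309931899 [ 0.33163831 -0.29366285  8.12780462] [-0.24298193  0.00226415  0.0896493 ]
```

Call:
{"op": "arm_command", "data": {"rotation": [[0,0,0.01],[0,0,0.02],[0,0,0.02]], "dp": [[0,0,0],[0,0,0],[0,0,0]], "gripper": [5,5,5]}}

```text
time_s: 14.38
ee_pos: [0.5508, 0.1434, 0.1123]
tcp_rot: [1.549, 2.729, 0.003]
force: [-0.3, -1.5, 8.6]
gripper_width: 0.145
grasp_force: 89.7
```

```bash
python3 p.py
```

```text
[0.55077733 0.14336264 0.11233611] 2.1093506393133388 [-0.30322375 -1.53357576  8.55715281] [-0.2232522   0.16685112  0.19761066]
```

Call:
{"op": "arm_command", "data": {"rotation": [[0,0,0.01],[0,0,0.02],[0,0,0.02]], "dp": [[0,0,0],[0,0,0],[0,0,0]], "gripper": [5,5,5]}}

```text
time_s: 14.63
ee_pos: [0.5504, 0.1432, 0.1123]
tcp_rot: [1.575, 2.715, 0.002]
force: [-0.2, -0.5, 9.6]
gripper_width: 0.143
grasp_force: 89.8
```

```bash
python3 p.py
```

```text
[0.55044696 0.14324294 0.11228528] 2.0901908227038555 [-0.17011975 -0.5468503   9.63787228] [-0.2589617   0.29553667  0.47590135]
```

The stop is felt (torque rising to 0.48 N m). I'll let the spring lift the lugs into the notches.

Call:
{"op": "arm_command", "data": {"rotation": [[0,0,0],[0,0,0],[0,0,0],[0,0,0],[0,0,0]], "dp": [[0,0,-1],[0,0,-2],[0,0,-3],[0,0,-4],[0,0,-4]], "gripper": [5,5,5,5,5]}}

```text
time_s: 15.05
ee_pos: [0.5503, 0.1434, 0.115]
tcp_rot: [1.577, 2.715, 0.001]
force: [4.3, -1.9, -1.2]
gripper_width: 0.145
grasp_force: 88.3
```

```bash
python3 p.py
```

```text
[0.55028322 0.14335218 0.11495847] 2.0893084956708727 [ 4.32293583 -1.92103973 -1.16954216] [-0.35497059 -0.80440122  0.40850392]
```

Call:
{"op": "arm_command", "data": {"rotation": [[0,0,0],[0,0,0],[0,0,0],[0,0,0]], "dp": [[0,0,-0.5],[0,0,-1],[0,0,-1.2],[0,0,-1.2]], "gripper": [5,5,5,5]}}

```text
time_s: 15.38
ee_pos: [0.5502, 0.1433, 0.1161]
tcp_rot: [1.577, 2.715, 0.001]
force: [5.8, -1.6, -1.9]
gripper_width: 0.145
grasp_force: 88.1
```

```bash
python3 p.py
```

```text
[0.55022312 0.14334698 0.11607591] 2.089062664611776 [ 5.77158483 -1.59107234 -1.92881166] [-0.40140934 -0.95642368  0.46144215]
```

Call:
{"op": "arm_command", "data": {"rotation": [[0,0,-0.01],[0,0,-0.02],[0,0,-0.02],[0,0,-0.02]], "dp": [[0,0,0],[0,0,0],[0,0,-0.4],[0,0,-0.4]], "gripper": [5,5,5,5]}}

```text
time_s: 15.72
ee_pos: [0.5499, 0.1437, 0.1175]
tcp_rot: [1.551, 2.73, 0.002]
force: [4.0, -0.9, 5.5]
gripper_width: 0.148
grasp_force: 89.1
```

```bash
python3 p.py
```

```text
[0.54985525 0.14369537 0.11753455] 2.108235792558972 [ 3.97614045 -0.86233383  5.54065019] [-0.43025363 -0.60528887  0.04724188]
```

The depth is now 19 mm with the spring still pushing, which matches the notched position. I release and retreat.

Call:
{"op": "arm_command", "data": {"rotation": [[0,0,0],[0,0,0],[0,0,0],[0,0,0],[0,0,0]], "dp": [[0,0,0],[0,0,0],[0,0,0],[0,0,0],[0,0,0]], "gripper": [18,25,35,50,60], "newtons": 40}}

```text
time_s: 16.13
ee_pos: [0.5482, 0.1438, 0.1161]
tcp_rot: [-1.55, -2.73, 0.001]
force: [0.4, -0.4, -0.9]
gripper_width: 0.681
grasp_force: 0.0
```

Call:
{"op": "arm_command", "data": {"rotation": [[0,0,0],[0,0,0],[0,0,0],[0,0,0],[0,0,0]], "dp": [[0,0,-5],[0,0,-25],[0,0,-55],[0,0,-85],[0,0,-100]], "gripper": [60,60,60,60,60]}}

```text
time_s: 16.55
ee_pos: [0.5505, 0.144, 0.2205]
tcp_rot: [1.549, 2.729, 0.005]
force: [0.9, 0.8, -0.6]
gripper_width: 0.702
grasp_force: 0.0
```

Call:
{"op": "arm_command", "data": {"rotation": [[0,0,0],[0,0,0],[0,0,0]], "dp": [[0,0,0],[0,0,0],[0,0,0]], "gripper": [60,60,60]}}

```text
time_s: 16.8
ee_pos: [0.5482, 0.1436, 0.2156]
tcp_rot: [-1.55, -2.73, 0.002]
force: [0.1, 0.4, 0.7]
gripper_width: 0.705
grasp_force: 0.0
```

```bash
python3 p.py; python3 - <<'E'
from h import *
s=state();R=cv2.Rodrigues(s['tcp_rot'])[0]
w=grab_frame('wrist');a=grab_frame('scene');b=grab_frame('side')
f=lambda i,x,y,w,h,k:cv2.resize(i[y-h:y+h,x-w:x+w],(400,400*h//w),interpolation=cv2.INTER_CUBIC)
m=np.vstack([np.hstack([f(a,416,240,40,30,0),f(b,288,205,40,30,0)]),np.hstack([f(w,314,240,100,75,0),f(w,314,240,50,37,0)[:300] if 0 else f(w,314,240,60,45,0)])])
save('fin',m)
E
```

```text
[0.54820636 0.1435595  0.21563768] 2.1088491178022357 [0.06846234 0.35054718 0.74921152] [0.01460553 0.03055601 0.00823807]
```

View pics/fin.png

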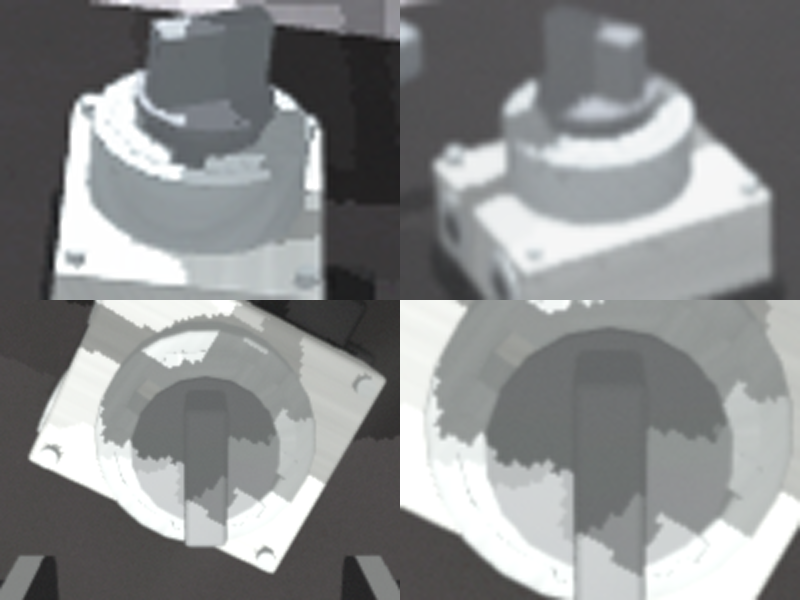

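The final views show the cap seated low and straight in the collar, bar still in line with the tool (stop angle), and the gripper clear.

```bash
python3 -c "
from workcell import hand_in
print(hand_in())"
```

```text
the job is handed in; nothing more can be done
None
```

The job is handed in: I pushed the bayonet cap in, turned it clockwise to the stop and let it rise to its 19 mm locked depth, and it stayed there after release. Measured force at the wrist while pressing and turning stayed under about 11 N, and I didn't test the lock by turning the cap back.

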